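# Weigh a cast bracket on the spring balance

## Robot

A 6-joint arm with a two-finger parallel gripper is mounted at the origin on a cart in front of the work surface, level with it; the furniture and walls round the work are solid. World frame = base frame: x ahead of the robot, y to its left, z up, the work surface at z = 0. Lengths are in mm, angles in rad, forces in N, time in s.
With the tool pointing down it reaches from about 350 to 975 mm from the base axis. Payload 7.1 kg.
Tool frame: the origin (TCP) lies at the very end of the fingers, on their centre line; the grasp point (between the pads) lies 19 mm behind it (ctrl.pinch_z is the z of the grasp point in the tool frame, in mm); z points along the fingers, y is the direction in which the jaws open and shut (so a half turn about z gives the same grasp; the last joint's range is limited). The gripper opens to 88 mm and grips with 3 to 60 N. Pads are 20 mm wide; open, the fingers measure 115 mm over their backs; the gripper's body (75 mm by 178 mm) begins 61 mm behind the grasp point.
Start: joints at [1.306, 0.423, 1.63, -0, 1.089, -0.019], TCP at [152.051, 606.206, 222.675] pointing down, gripper open.
Joint ranges: [-3, 3], [-0.9, 2.11], [0.09, 2.58], [-1.31, 4.45], [0.11, 2.69], [-2.54, 2.54]. Speed limits (rad/s): [2.39, 2.39, 3.01, 3.14, 3.14, 3.14].

## Interface

Orientations are given as a rotation vector (axis times angle).
In Python, from workcell import get_obs, optics, ctrl gives the robot as it stands.
- The arm moves only by the shell command python3 -m jog 'ROWS'. ROWS is a JSON object of lists of equal length, an entry for each row: "delta_rot": the turn, a rotation vector about the tool's x, y, z in rad, a list of three; "translation": the shift along the tool's x, y, z in mm, a list of three; "hand": the opening, from -1 (shut) to 1 (fully open). In form: {"delta_rot": [[rx, ry, rz], ...], "translation": [[x, y, z], ...], "hand": [hand, ...]}. A call has 1 to 5 rows; each row is the pose to reach, as a shift and turn from the pose commanded when the call began, along the tool's axes at that moment; what a row does not reach only later rows make up. A row lasts 1/10 s, in which the tool goes at most 50 mm and 8.59 degrees, less where a joint would pass 70% of its speed; a pose out of reach is approached as far as the arm can. A call with a gripper value outside its range is refused whole. The fingers move at their own pace and stop on an object; the grip force is fixed at half the most. Time passes only in rows, so rows that repeat a pose let the fingers close. It gives the time, the measured TCP pose, the force and the opening at its end, in the units of the state.
- get_obs(): the state, without advancing time (a new reading comes with each control period).
- optics.get_image(name): name is "side" or "top"; returns the picture (480x640x3 uint8, red, green, blue); there is no depth.
- optics.calibration(name): a dict with "intrinsics" (3x3 intrinsics, pixels), "cam_to_world" (4x4, takes a point from camera to world coordinates). Camera axes: x right, y up, looking along -z (the intrinsics and any distortion apply to the point x, -y, -z); pixel columns grow to the right and rows downward; lengths in mm; the calibration is good to about 2 mm. A picture is of the moment at which its call begins. calibration takes no time and is no camera call.
- ctrl.close_job(): hands the job in, once; it reports no verdict.
The state is a dict: "t": time; "qpos": joint angles; "qvel": joint speeds; "joint_torque": joint torques, N m; "ee_pos": TCP position; "orientation": TCP orientation; "ft_force": force on the tool from outside, world axes, zero at the start; "moment": the same for the moment, N m; "width": finger opening in mm.
Only numpy, scipy, OpenCV 4.12 (cv2) and the standard library are available. Lean on these libraries where they do the work, as an engineer would, in place of code of your own. Each camera call takes 0.05 s, during which the arm holds its last target. There are 200 camera calls.

## Task

Pick up the cast bracket and hang it by its bore on the hook of the spring balance: ease it down until the spring carries its whole weight and only then let go, so that the pointer does not jump, and never pull the spring to its stop. Let it hang freely until it has come to rest, then record the weight by sliding the marker down until the marker's tip is level with the pointer. Be gentle with the balance and leave the other parts on the bench where they are.

Things in the scene. Friction and masses are not known exactly. Their poses are not given: they have to be found in the camera images.
- bracket: Dark metal casting standing on the bench: foot 50 (x) x 72 (y) x 10 mm, web 14 mm thick (x) and 44 mm wide (y) with flat sides up to z = 105 mm, round head 44 mm across, 16 mm thick, top at z = 122 mm; a thin rib on both web faces up to z = 48 mm. Origin: centre of its underside, z up; front and back alike. 0.18 to 0.58 kg, not known beforehand; it hangs upright from its bore.
- bore (a point): Centre of the plain 24 mm bore through the bracket's head, 100 mm above its underside; x is the bore's axis.
- balance: Grey bench spring balance, fixed to the bench. Origin: underside of its stand; it faces along its own -x; z up. Housing 140 mm wide (y), its front face at x = -20 mm, top at z = 245 mm; base plate to x = -50 mm. The hook, a straight round bar 8 mm thick, comes out of the front at y = 0 and ends at x = -148 mm in an upturned tip, 8 mm wide, its top 10 mm above the bar's top.
- hook_seat (a point): Point on top of the hook bar where the bore's upper edge shall rest, at x = -122 mm of the balance, z = 204 mm unloaded; moves down with the spring; axes as the balance's. A 32 mm collar at x = -106 to -110 mm stops the part. The bore goes over the tip (18 mm high from the bar's underside) along the balance's +x, then is lowered between tip and collar (clear gap about 28 mm).
- scale (a joint): Stretch of the balance's spring in m: 0 unloaded, growing as hook and pointer go down, hard stop at 0.070. The soft spring gives 17 to 57 mm under the bracket, in proportion to its weight; a load let go too early or pulled too low bounces. In careful work the pointer never moves faster than 0.1 m/s downward or 0.06 m/s upward.
- pointer_tip (a point): Tip of the thin dark pointer in front of the graduated face (a line each 5 mm), on the face's -y side; it moves down with the hook. At z = 200 mm when unloaded. Axes as those of the balance.
- marker (a joint): Position of the sliding marker in m, in the same sense as the spring's stretch: growing downward, equal to it when the marker is level with the pointer. Range -0.02 to 0.070; friction of about 2 N keeps it where it is left.
- marker_tip (a point): Tip of the marker's thin dark flag, which points at the pointer from the -y side.
- marker_knob (a point): Centre of the top of the marker's round knob: 22 mm diameter, 20 mm tall, on an upright 6 mm rod at x = -29, y = -50 mm of the balance, above the housing in every position; 132 mm above the marker's tip. It is pushed down, or pinched and moved, from above.
- cutter: Bystander: brown toothed shell mill, 39 x 39 x 46 mm, standing on the bench; origin under its centre.
- nut: Bystander: light steel hexagon nut, 23 x 25 x 16 mm, on the bench; origin under its centre.
- shank: Bystander: broken end of a tool shank, 86 x 29 x 23 mm, lying on the bench; origin under its centre.
There are look-alikes about, which are no part of the job. Leave any orange or purple look-alike of the bracket alone.

How it is judged:
By the outcome, as a careful person would: the job done as asked, in the order asked, and still so for the second after the job is handed in, with the robot touching nothing.
It also fails if it takes over 67 s, if anything falls off the work surface, if the arm or the gripper's body presses on something with over 40 N, if the wrist force passes 120 N, or if a joint passes its speed limit or range.

## Working session

There is one attempt and no reset: what is moved stays moved. The work goes in short steps, Python scripts to look and compute and a shell command to move; the robot and the scene stay as the last step left them, time stands still between calls to the robot, and variables do not carry over. Pictures are saved under pics/ and viewed, about 8 in all and at most 12, crops included, and the job is handed in when it is done.

```bash
mkdir -p pics
cat > h.py <<'E'
import numpy as np, cv2
from workcell import get_obs, optics, ctrl
def cal(n):
    c=optics.calibration(n); return np.array(c["intrinsics"]),np.array(c["cam_to_world"]),c
def proj(n,p):
    K,T,_=cal(n); q=np.linalg.inv(T)@np.append(p,1); v=K@np.array([q[0],-q[1],-q[2]]); return v[:2]/v[2]
def ray(n,u,v):
    K,T,_=cal(n); d=np.linalg.inv(K)@[u,v,1]; d=T[:3,:3]@[d[0],-d[1],-d[2]]; return T[:3,3],d/np.linalg.norm(d)
def onz(n,u,v,z):
    o,d=ray(n,u,v); return o+d*(z-o[2])/d[2]
def tri(a,b):
    A=[];B=[]
    for n,u,v in (a,b):
        o,d=ray(n,u,v); P=np.eye(3)-np.outer(d,d); A.append(P);B.append(P@o)
    return np.linalg.lstsq(np.vstack(A),np.hstack(B),rcond=None)[0]
def snap(n,f,crop=None,k=1):
    im=optics.get_image(n)[:,:,::-1]; cv2.imwrite('pics/raw_'+f,im)
    if crop: x0,y0,x1,y1=crop; im=cv2.resize(im[y0:y1,x0:x1],None,fx=k,fy=k,interpolation=cv2.INTER_CUBIC)
    cv2.imwrite('pics/'+f,im)
E
python3 - <<'E'
from h import *
np.set_printoptions(precision=3,suppress=True)
for n in("side","top"):
    K,T,c=cal(n); print(n,K,T,[k for k in c]); snap(n,n+'0.png')
print(get_obs())
E
```

```text
side [[555.792   0.    333.423]
 [  0.    555.792 249.676]
 [  0.      0.      1.   ]] [[   0.994    0.052   -0.094  424.344]
 [  -0.107    0.405   -0.908 -749.918]
 [  -0.01     0.913    0.408  645.201]
 [   0.       0.       0.       1.   ]] ['intrinsics', 'cam_to_world']
top [[504.386   0.    318.853]
 [  0.    504.386 247.121]
 [  0.      0.      1.   ]] [[  -0.009    0.986   -0.169  379.505]
 [  -1.      -0.007    0.013  257.699]
 [   0.011    0.169    0.985 1125.975]
 [   0.       0.       0.       1.   ]] ['intrinsics', 'cam_to_world']
{'t': 0.1, 'qpos': array([ 1.306,  0.424,  1.631, -0.   ,  1.089, -0.019]), 'qvel': array([-0.002, -0.002, -0.002,  0.002, -0.001,  0.001]), 'joint_torque': array([  0.   , -54.561, -27.432,   0.064,   0.019,  -0.   ]), 'ee_pos': array([151.942, 605.741, 222.004]), 'orientation': array([-0.385, -3.118,  0.002]), 'ft_force': array([ 0.107, -0.224,  0.509]), 'moment': array([-0.012, -0.038, -0.026]), 'width': 87.71780926331017}
```

View pics/side0.png

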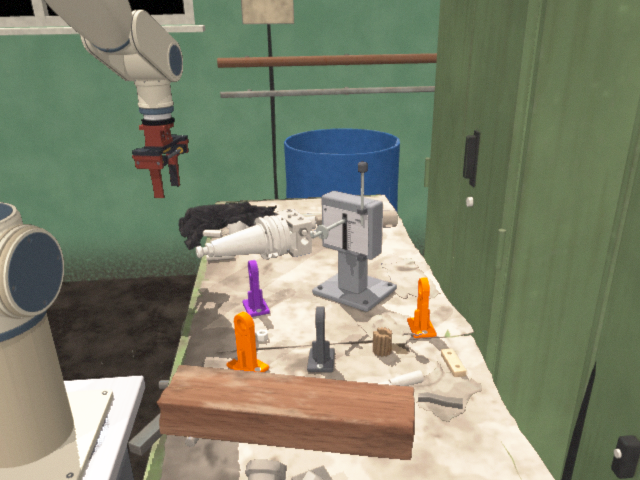

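View pics/top0.png

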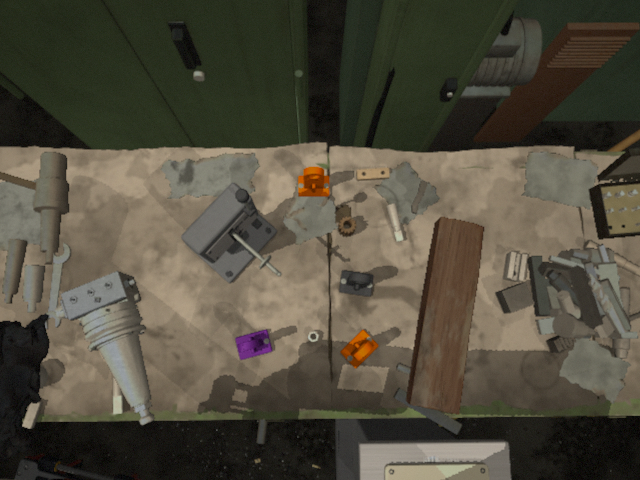

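The side view shows the dark bracket at about (320,340), with the balance at (350,250) and its hook pointing left toward the camera. The top view shows the bracket at (356,283) and the hook running from (235,235) to (278,272). Next I'll enlarge both areas.

Run:
```python
from h import *
a=cv2.imread('pics/raw_side0.png')[155:385,290:410]; b=cv2.imread('pics/raw_top0.png')[175:315,175:385]
cv2.imwrite('pics/a.png',cv2.resize(cv2.convertScaleAbs(a,alpha=1.3,beta=15),None,fx=2.6,fy=2.6,interpolation=2)); cv2.imwrite('pics/b.png',cv2.resize(cv2.convertScaleAbs(b,alpha=1.4,beta=20),None,fx=3.8,fy=3.8,interpolation=2))
A=cv2.resize(cv2.convertScaleAbs(a,alpha=1.3,beta=15),None,fx=2.6,fy=2.6,interpolation=2)
c=cv2.convertScaleAbs(cv2.imread('pics/raw_side0.png'),alpha=1.3,beta=15)
L=cv2.resize(c[155:305,305:405],None,fx=4,fy=4,interpolation=2); R=cv2.resize(c[295:380,295:345],None,fx=7,fy=7,interpolation=2)
out=np.zeros((600,760,3),np.uint8); out[:,:400]=L; out[:595,405:755]=R; cv2.imwrite('pics/a.png',out)
```

```text
(no output)
```

View pics/a.png

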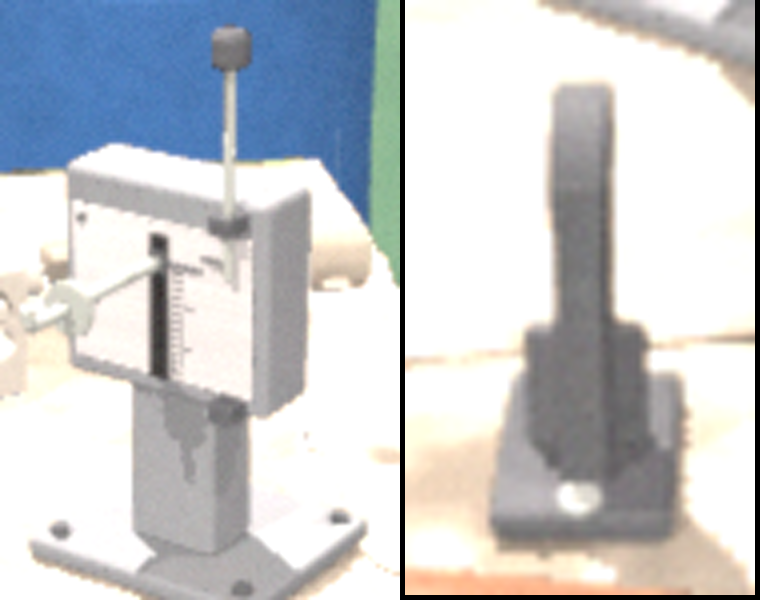

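View pics/b.png

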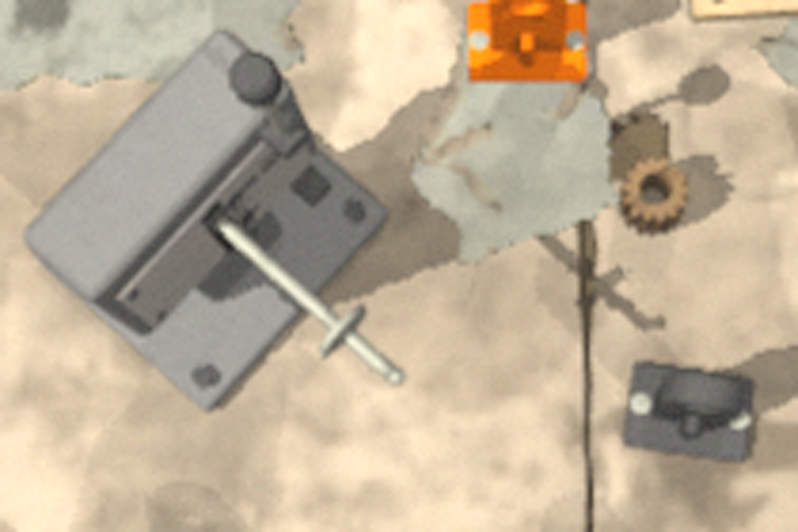

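```bash
cat > fit.py <<'E'
from h import *
from scipy.optimize import least_squares
np.set_printoptions(precision=2,suppress=True)
b=lambda x,y:("top",175+x/3.8,175+y/3.8)
a=lambda x,y:("side",305+x/4,155+y/4)
r=lambda x,y:("side",295+(x-405)/7,295+y/7)
def pose(p,l): c,s=np.cos(p[2]),np.sin(p[2]); return np.array([p[0]+c*l[0]-s*l[1],p[1]+s*l[0]+c*l[1],l[2]])
def run(pts,p0,nm):
    def res(p): return np.concatenate([proj(o[0],pose(p,f(p)))-o[1:] for o,f in pts])
    s=least_squares(res,p0,loss='soft_l1'); print(nm,s.x,'yaw deg',np.degrees(s.x[2])); print(res(s.x).reshape(-1,2)); return s.x
print('knob tri',tri(b(255,76),a(231,32)),'head top tri',tri(b(706,378),r(583,86)),'hooktip',tri(b(397,375),a(27,320)))
k=lambda *v:(lambda p:v)
run([(b(638,362),k(25,36,10)),(b(755,379),k(25,-36,10)),(b(750,462),k(-25,-36,10)),(b(624,445),k(-25,36,10)),
 (r(492,538),k(-25,-36,0)),(r(672,540),k(25,-36,0)),(r(583,86),lambda p:(0,0,122+p[3]))],[400,190,-.1,0],'bracket')
run([(b(97,300),k(-20,70,245)),(b(397,377),k(-144,0,212)),(b(345,332),k(-108,0,200)),(b(255,76),lambda p:(-29,-50,p[3])),
 (a(231,32),lambda p:(-29,-50,p[3])),(a(70,165),k(-20,70,245)),(a(255,213),k(-20,-70,245)),
 (b(385,213),lambda p:(-50,-p[4],p[5])),(b(210,408),lambda p:(-50,p[4],p[5])),(a(32,542),lambda p:(-50,p[4],p[5])),
 (a(195,269),lambda p:(p[6],p[7],200)),(a(212,262),lambda p:(p[6],p[7]-8,p[3]-132)),(a(70,308),k(-108,0,200))],[480,400,.85,330,60,12,-25,-20],'bal')
E
python3 fit.py
```

```text
knob tri [602.61 370.76 336.29] head top tri [494.48 161.14 118.71] hooktip [489.53 318.92 201.29]
bracket [490.4  158.82  56.42  -2.  ] yaw deg 3232.7578766429497
[[-0.45 -0.57]
 [ 0.86 -1.24]
 [-0.05 -0.75]
 [ 0.76 -0.12]
 [-0.82 -0.44]
 [-0.38 -0.63]
 [-1.2   0.02]]Traceback (most recent call last):
  File "fit.py", line 15, in <module>
    run([(b(97,300),k(-20,70,245)),(b(397,377),k(-144,0,212)),(b(345,332),k(-108,0,200)),(b(255,76),lambda p:(-29,-50,p[3])),
    ~~~^^^^^^^^^^^^^^^^^^^^^^^^^^^^^^^^^^^^^^^^^^^^^^^^^^^^^^^^^^^^^^^^^^^^^^^^^^^^^^^^^^^^^^^^^^^^^^^^^^^^^^^^^^^^^^^^^^^^^^
     (a(231,32),lambda p:(-29,-50,p[3])),(a(70,165),k(-20,70,245)),(a(255,213),k(-20,-70,245)),
     ^^^^^^^^^^^^^^^^^^^^^^^^^^^^^^^^^^^^^^^^^^^^^^^^^^^^^^^^^^^^^^^^^^^^^^^^^^^^^^^^^^^^^^^^^^
     (b(385,213),lambda p:(-50,-p[4],p[5])),(b(210,408),lambda p:(-50,p[4],p[5])),(a(32,542),lambda p:(-50,p[4],p[5])),
     ^^^^^^^^^^^^^^^^^^^^^^^^^^^^^^^^^^^^^^^^^^^^^^^^^^^^^^^^^^^^^^^^^^^^^^^^^^^^^^^^^^^^^^^^^^^^^^^^^^^^^^^^^^^^^^^^^^
     (a(195,269),lambda p:(p[6],p[7],200)),(a(212,262),lambda p:(p[6],p[7]
[... 962 characters left out ...]
~^^^^^^^^^^^^^^^^^
    return np.atleast_1d(self.fun(x))
                         ~~~~~~~~^^^
    return self.f(x, *self.args, **self.kwargs)
           ~~~~~~^^^^^^^^^^^^^^^^^^^^^^^^^^^^^^
  File "fit.py", line 9, in res
    def res(p): return np.concatenate([proj(o[0],pose(p,f(p)))-o[1:] for o,f in pts])
                                       ~~~~^^^^^^^^^^^^^^^^^^^
  File "h.py", line 6, in proj
    K,T,_=cal(n); q=np.linalg.inv(T)@np.append(p,1); v=K@np.array([q[0],-q[1],-q[2]]); return v[:2]/v[2]
          ~~~^^^
  File "h.py", line 4, in cal
    c=optics.calibration(n); return np.array(c["intrinsics"]),np.array(c["cam_to_world"]),c
ValueError: time passes only in moves, steps and waits
```

```bash
sed -i 's/^def cal(n):/from functools import lru_cache\n@lru_cache\ndef cal(n):/' h.py; sed -i "s/loss='soft_l1'/loss='soft_l1',x_scale='jac'/; s/\[400,190,-.1,0\]/[490,159,-.15,0]/; s/\[480,400,.85,330/[584,426,.85,336/" fit.py; python3 fit.py
```

```text
knob tri [602.61 370.76 336.29] head top tri [494.48 161.14 118.71] hooktip [489.53 318.92 201.29]
bracket [490.4  158.82  -0.13  -2.  ] yaw deg -7.242123215371019
[[-0.45 -0.57]
 [ 0.86 -1.24]
 [-0.05 -0.75]
 [ 0.76 -0.12]
 [-0.82 -0.44]
 [-0.38 -0.63]
 [-1.2   0.02]]
bal [584.97 424.49   0.83 337.15  76.69   6.51 -27.26 -30.13] yaw deg 47.548591147122444
[[-0.97  0.13]
 [-0.02 -0.46]
 [-0.21 -0.8 ]
 [ 0.85 -0.7 ]
 [-0.6  -0.07]
 [-2.48 -2.61]
 [ 3.01 -2.88]
 [ 1.56  0.65]
 [ 0.72 -0.42]
 [-0.81 -0.26]
 [ 0.62 -0.15]
 [-0.61  0.16]
 [-1.21 -1.57]]
```

```bash
cat > d.py <<'E'
import sys
from h import *
from scipy.spatial.transform import Rotation as R
def delta(p,deg):
    o=get_obs(); M=R.from_rotvec(o['orientation']); t=np.radians(deg)
    y=np.array([np.cos(t),np.sin(t),0]); z=np.array([0,0,-1.]); G=R.from_matrix(np.c_[np.cross(y,z),y,z])
    print('t %.2f'%o['t'],'pos',o['ee_pos'].round(1),'F',o['ft_force'].round(1),'w %.1f'%o['width'],'| trans',M.inv().apply(np.array(p)-o['ee_pos']).round(1),'rot',(M.inv()*G).as_rotvec().round(3),'q6 %.2f'%o['qpos'][5])
if __name__=='__main__': v=[float(x) for x in sys.argv[1:]]; delta(v[:3],v[3])
E
python3 d.py 490.4 158.8 150 82.8
```

```text
t 0.10 pos [151.9 605.7 222. ] F [ 0.1 -0.2  0.5] w 87.7 | trans [-437.  -351.    72.5] rot [-0.001 -0.    -0.12 ] q6 -0.02
```

```bash
python3 -m jog '{"delta_rot":[[0,0,-0.02],[0,0,-0.04],[0,0,-0.08],[0,0,-0.12],[0,0,-0.12]],"translation":[[-35,-28,0],[-70,-56,0],[-105,-84,0],[-140,-112,0],[-175,-140,0]],"hand":[1,1,1,1,1]}'
python3 d.py 490.4 158.8 150 82.8
```

```text
t: 0.6
ee_pos: [288.3, 426.2, 222.4]
orientation: [-0.195, -3.135, 0.001]
ft_force: [1.1, 0.3, -0.2]
width: 87.5
t 0.60 pos [288.3 426.2 222.4] F [ 1.1  0.3 -0.2] w 87.5 | trans [-233.7 -240.2   72.5] rot [-0.    -0.     0.001] q6 -0.49
```

```bash
python3 -m jog '{"delta_rot":[[0,0,0],[0,0,0],[0,0,0],[0,0,0],[0,0,0]],"translation":[[-32,-33,5],[-64,-66,10],[-96,-99,15],[-128,-132,20],[-160,-165,25]],"hand":[1,1,1,1,1]}'
python3 -m jog '{"delta_rot":[[0,0,0],[0,0,0],[0,0,0],[0,0,0],[0,0,0]],"translation":[[-25,-25,15],[-50,-50,30],[-60,-62,40],[-60,-62,40],[-60,-62,40]],"hand":[1,1,1,1,1]}'
python3 d.py 490.4 158.8 150 82.8
```

```text
t: 1.1
ee_pos: [426.5, 242.4, 197.4]
orientation: [-0.197, -3.135, -0.0]
ft_force: [-0.7, 0.1, 0.5]
width: 87.9
t: 1.6
ee_pos: [477.1, 175.0, 157.5]
orientation: [-0.199, -3.134, 0.0]
ft_force: [-0.5, 0.7, 0.5]
width: 87.9
t 1.60 pos [477.1 175.  157.5] F [-0.5  0.7  0.5] w 87.9 | trans [-15.2 -14.3   7.5] rot [-0.    -0.001 -0.001] q6 -1.12
```

```bash
python3 -m jog '{"delta_rot":[[0,0,0],[0,0,0],[0,0,0]],"translation":[[-15,-14,8],[-15,-14,8],[-15,-14,8]],"hand":[1,1,1]}'
python3 d.py 490.4 158.8 69 82.8
python3 - <<'E'
from h import *
for n in("side","top"): snap(n,n+'1.png')
s=cv2.imread('pics/raw_side1.png')[240:380,280:370];t=cv2.imread('pics/raw_top1.png')[220:330,310:400]
f=lambda im,k:cv2.resize(cv2.convertScaleAbs(im,alpha=1.4,beta=25),None,fx=k,fy=k,interpolation=2)
S=f(s,4.2);Tt=f(t,4.4);o=np.zeros((600,790,3),np.uint8);o[:S.shape[0],:S.shape[1]]=S;o[:Tt.shape[0],390:390+Tt.shape[1]]=Tt;cv2.imwrite('pics/c.png',o)
from scipy.spatial.transform import Rotation as R
ob=get_obs();M=R.from_rotvec(ob['orientation']);print(S.shape,Tt.shape)
for y in(-44,0,44):
  p=ob['ee_pos']+M.apply([0,y,0]);u,v=proj('side',p);print(y,'crop side',(u-280)*4.2,(v-240)*4.2, 'top', (proj('top',p)-[310,220])*4.4+[390,0])
E
```

```text
t: 1.9
ee_pos: [490.2, 160.1, 150.1]
orientation: [-0.197, -3.135, -0.0]
ft_force: [0.2, 0.6, 0.3]
width: 88.0
t 1.90 pos [490.2 160.1 150.1] F [0.2 0.6 0.3] w 88.0 | trans [-0.3 -1.3 81.1] rot [ 0. -0.  0.] q6 -1.15
(588, 378, 3) (484, 396, 3)
-44 crop side 158.37567262789804 271.3465597018263 top [721.41158671 256.37067864]
0 crop side 162.67309614624898 221.86645255942045 top [622.49668581 244.78593463]
44 crop side 166.64937376163152 176.0839874156052 top [523.65553351 233.20982792]
```

View pics/c.png

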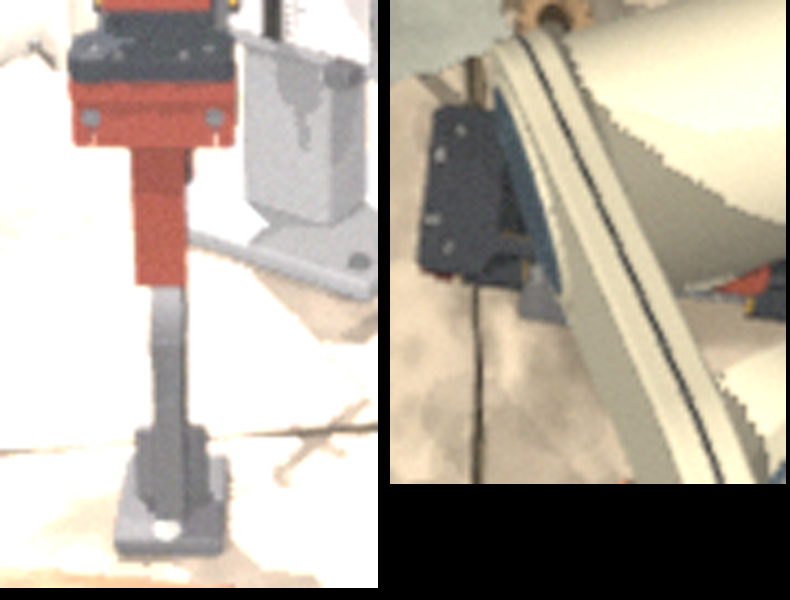

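The crop shows the near finger centred at (162,285) directly over the bracket head at (168,290), so they are aligned to within about 2 mm. I'll descend and grip across the 44 mm width.

```bash
python3 -m jog '{"delta_rot":[[0,0,0],[0,0,0],[0,0,0],[0,0,0],[0,0,0]],"translation":[[0,-1,25],[0,-1,45],[0,-1,65],[0,-1,78],[0,-1,81]],"hand":[1,1,1,1,1]}'
python3 d.py 490.4 158.8 69 82.8
python3 -m jog '{"delta_rot":[[0,0,0],[0,0,0],[0,0,0],[0,0,0],[0,0,0]],"translation":[[0,0,0],[0,0,0],[0,0,0],[0,0,0],[0,0,0]],"hand":[0.2,0,-0.2,-0.4,-1]}'
python3 d.py 490.4 158.8 69 82.8
```

```text
t: 2.5
ee_pos: [489.5, 158.5, 67.7]
orientation: [-0.196, -3.133, 0.001]
ft_force: [-0.3, 0.1, 0.3]
width: 87.8
t 2.50 pos [489.5 158.5  67.7] F [-0.3  0.1  0.3] w 87.8 | trans [-0.9  0.4 -1.3] rot [-0.001 -0.002  0.001] q6 -1.16
t: 3.0
ee_pos: [490.8, 158.3, 69.1]
orientation: [0.198, 3.135, 0.0]
ft_force: [0.3, -0.3, 0.2]
width: 51.2
t 3.00 pos [490.8 158.3  69.1] F [ 0.3 -0.3  0.2] w 51.2 | trans [0.4 0.4 0.1] rot [ 0.     0.001 -0.   ] q6 -1.16
```

```bash
python3 -m jog '{"delta_rot":[[0,0,0],[0,0,0],[0,0,0],[0,0,0],[0,0,0]],"translation":[[0,0,0],[0,0,0],[0,0,0],[0,0,0],[0,0,0]],"hand":[-1,-1,-1,-1,-1]}'
python3 d.py 490.4 158.8 69 82.8
python3 -m jog '{"delta_rot":[[0,0,0],[0,0,0],[0,0,0],[0,0,0],[0,0,0]],"translation":[[0,0,-10],[0,0,-30],[0,0,-60],[0,0,-60],[0,0,-60]],"hand":[-1,-1,-1,-1,-1]}'
python3 d.py 490.4 158.8 69 82.8
```

```text
t: 3.5
ee_pos: [490.6, 158.3, 68.7]
orientation: [0.197, 3.135, 0.0]
ft_force: [-0.1, 0.7, 1.2]
width: 44.1
t 3.50 pos [490.6 158.3  68.7] F [-0.1  0.7  1.2] w 44.1 | trans [ 0.2  0.5 -0.3] rot [ 0.  0. -0.] q6 -1.16
t: 4.0
ee_pos: [490.7, 158.3, 129.2]
orientation: [0.197, 3.134, 0.001]
ft_force: [-0.2, -0.0, -1.6]
width: 44.4
t 4.00 pos [490.7 158.3 129.2] F [-0.2 -0.  -1.6] w 44.4 | trans [ 0.4  0.5 60.2] rot [ 0.001  0.001 -0.   ] q6 -1.16
```

```bash
python3 d.py 456.7 284.3 174 137.5
python3 -m jog '{"delta_rot":[[0,0,-0.12],[0,0,-0.24],[0,0,-0.36],[0,0,-0.48],[0,0,-0.6]],"translation":[[0,0,-20],[4,12,-40],[10,30,-45],[20,52,-45],[30,75,-45]],"hand":[-1,-1,-1,-1,-1]}'
python3 d.py 456.7 284.3 174 137.5
```

```text
t 4.00 pos [490.7 158.3 129.2] F [-0.2 -0.  -1.6] w 44.4 | trans [ 49.5 120.8 -44.8] rot [-0.     0.001 -0.955] q6 -1.16
t: 4.5
ee_pos: [469.2, 236.6, 172.6]
orientation: [0.744, -3.05, 0.001]
ft_force: [0.5, 0.3, -1.9]
width: 44.0
t 4.50 pos [469.2 236.6 172.6] F [ 0.5  0.3 -1.9] w 44.0 | trans [-10.9  48.1  -1.5] rot [ 0.    -0.002 -0.351] q6 -1.60
```

```bash
python3 -m jog '{"delta_rot":[[0,0,-0.12],[0,0,-0.24],[0,0,-0.35],[0,0,-0.35],[0,0,-0.35]],"translation":[[-3,15,0],[-7,32,0],[-11,48,-1],[-11,48,-1],[-11,48,-1]],"hand":[-1,-1,-1,-1,-1]}'
python3 d.py 456.7 284.3 174 137.5
python3 - <<'E'
from h import *
for n in("side","top"): snap(n,n+'2.png')
from scipy.spatial.transform import Rotation as R
s=cv2.imread('pics/raw_side2.png')[160:320,270:400];t=cv2.imread('pics/raw_top2.png')[185:325,200:330]
f=lambda im,k:cv2.resize(cv2.convertScaleAbs(im,alpha=1.4,beta=25),None,fx=k,fy=k,interpolation=2)
S=f(s,3.7);Tt=f(t,3);o=np.zeros((592,481+390,3),np.uint8);o[:,:481]=S;o[:420,481:]=Tt;o=cv2.resize(o,None,fx=.9,fy=.9) if 0 else o[:, :800];cv2.imwrite('pics/d.png',o)
E
```

```text
t: 5.0
ee_pos: [457.3, 283.7, 173.5]
orientation: [1.255, -2.877, 0.001]
ft_force: [-0.2, -0.4, -1.8]
width: 44.3
t 5.00 pos [457.3 283.7 173.5] F [-0.2 -0.4 -1.8] w 44.3 | trans [-0.   0.8 -0.5] rot [ 0.    -0.002 -0.006] q6 -1.86
```

View pics/d.png

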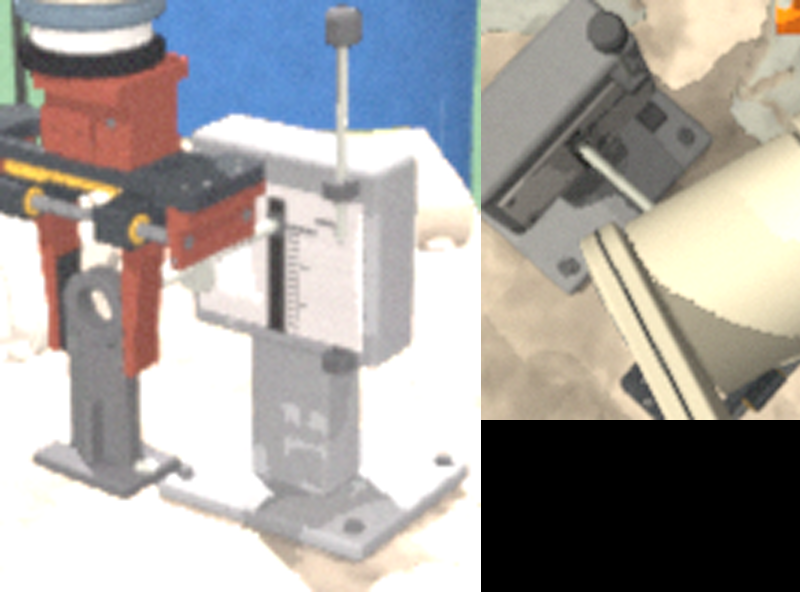

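```bash
cat > p.py <<'E'
from fit import pose
from h import *
B=[584.97,424.49,np.radians(47.55)]
f=lambda p:((proj('side',p)-[270,160])*3.7).round(0)
for x in(-20,-60,-108,-148,-190): print(x,f(pose(B,(x,0,200))),'z205',f(pose(B,(x,0,205))))
e=get_obs()['ee_pos'];print('bore',f(e+[0,0,31.3]),'tcp',f(e), 'foot',f(e+[0,0,-68.7]))
print('collar top/bot',f(pose(B,(-110,0,216))),f(pose(B,(-110,0,184))),'y+-',f(pose(B,(-110,16,200))),f(pose(B,(-110,-16,200))))
b=pose(B,(0,0,0)); d=e-b; c,s=np.cos(B[2]),np.sin(B[2]); print('tcp in balance frame',c*d[0]+s*d[1],-s*d[0]+c*d[1])
E
python3 p.py | tail -8
```

```text
-20 [278. 216.] z205 [278. 208.]
-60 [239. 236.] z205 [239. 228.]
-108 [190. 261.] z205 [190. 253.]
-148 [146. 283.] z205 [146. 274.]
-190 [ 99. 307.] z205 [ 98. 298.]
bore [100. 299.] tcp [102. 351.] foot [106. 461.]
collar top/bot [187. 236.] [188. 287.] y+- [166. 256.] [210. 268.]
tcp in balance frame -190.08608809482448 -1.3512455862605748
```

Run:
```python
import cv2,numpy as np
s=cv2.imread('pics/raw_side2.png')[215:265,275:355]
cv2.imwrite('pics/e.png',cv2.resize(s,None,fx=10,fy=10,interpolation=cv2.INTER_CUBIC))
```

```text
(no output)
```

View pics/e.png

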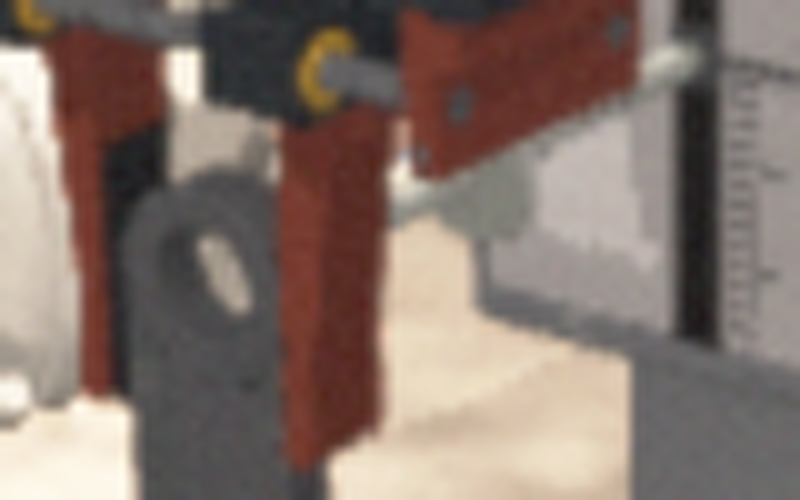

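```bash
cat > q.py <<'E'
from p import *
E=[*get_obs()['ee_pos'][:2],np.radians(47.8)]; z0=get_obs()['ee_pos'][2]-68.7
for n,l,o in[('foot L top',(-25,36,10),(35,456)),('foot L bot',(-25,36,0),(35,464)),('foot B bot',(-25,-36,0),(123,496)),('foot B top',(-25,-36,10),(121,482)),('foot R top',(25,-36,10),(192,468)),
 ('head top',(-8,0,122),((296.5-270)*3.7,(231.5-160)*3.7)),('bore front',(-8,0,100),((296-270)*3.7,(241.2-160)*3.7)),('headleft',(-8,22,100),((275+12.5-270)*3.7,(215+25-160)*3.7))]:
    q=f(pose(E,(l[0],l[1],l[2]+z0))); print(n,q,'obs-pred px',((np.array(o)-q)/3.7).round(1))
print('balance')
g=lambda x,y:((275+x/10-270)*3.7,(215+y/10-160)*3.7)
for n,l,o in[('base L',(-50,76.7,6.5),None),('base F top',(-50,-76.7,6.5),(350,545)),('collar bot',(-110,0,184),g(488,243)),('collar R',(-110,-16,200),g(538,200)),('bar@-120',(-120,0,200),g(395,203)),('bar root',(-22,0,200),g(690,60)),('knob top',(-29,-50,337),(345,12))]:
    q=f(pose(B,l)); print(n,q, None if o is None else ((np.array(o)-q)/3.7).round(1))
E
python3 q.py | sed -n '/foot L top/,$p'
```

```text
foot L top [ 28. 446.] obs-pred px [1.9 2.7]
foot L bot [ 29. 461.] obs-pred px [1.6 0.8]
foot B bot [128. 497.] obs-pred px [-1.4 -0.3]
foot B top [128. 480.] obs-pred px [-1.9  0.5]
foot R top [184. 446.] obs-pred px [2.2 5.9]
head top [ 89. 266.] obs-pred px [ 2.4 -0.4]
bore front [ 91. 303.] obs-pred px [ 1.4 -0.7]
headleft [ 60. 294.] obs-pred px [1.3 0.5]
balance
base L [156. 482.] None
base F top [352. 550.] [-0.5 -1.4]
collar bot [188. 287.] [3.  1.7]
collar R [210. 268.] [2.  2.6]
bar@-120 [177. 267.] [-3.3  3.1]
bar root [276. 217.] [-0.6  2.4]
knob top [341.  11.] [1.1 0.3]
```

The enlarged view shows the bore centre at raw (296,241), the collar at about (324,236), and the bar line pointing at the bore. Comparing observed with predicted positions, lateral error is about 1–2 mm, so I'll insert in small steps and check the force.

```bash
python3 -m jog '{"delta_rot":[[0,0,0],[0,0,0],[0,0,0],[0,0,0],[0,0,0]],"translation":[[-8,0,0],[-16,0,0],[-24,0,0],[-28,0,0],[-28,0,0]],"hand":[-1,-1,-1,-1,-1]}' | grep -E 'pos|force'
python3 -m jog '{"delta_rot":[[0,0,0],[0,0,0],[0,0,0],[0,0,0],[0,0,0]],"translation":[[-2,0,0],[-4,0,0],[-6,0,0],[-8,0,0],[-8,0,0]],"hand":[-1,-1,-1,-1,-1]}'| grep -E 'pos|force'; python3 p.py | tail -1
python3 - <<'E'
from h import *
snap('side','side3.png',(285,205,345,255),12)
E
```

```text
ee_pos: [477.6, 305.2, 174.6]
ft_force: [-0.3, 0.6, -1.3]
ee_pos: [482.7, 310.8, 174.7]
ft_force: [-0.1, -0.4, -0.8]
tcp in balance frame -152.93722153605728 -1.2455830989105436
```

View pics/side3.png

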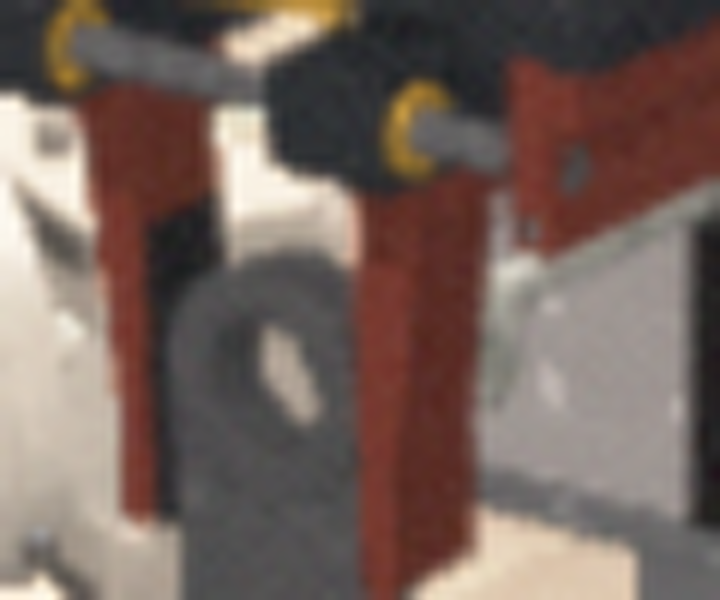

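The hook tip is not yet visible through the bore, seen here at (285,370), and there is no contact force. I'll continue inward in small steps.

```bash
for i in 1; do python3 -m jog '{"delta_rot":[[0,0,0],[0,0,0],[0,0,0],[0,0,0],[0,0,0]],"translation":[[-2,0,0],[-4,0,0],[-6,0,0],[-6,0,0],[-6,0,0]],"hand":[-1,-1,-1,-1,-1]}'| grep -E 'pos|force'; done; python3 p.py | tail -1
python3 - <<'E'
from h import *
a=[get_obs()['ft_force'] for _ in range(3)]; print(np.array(a).round(1), get_obs()['moment'].round(2))
E
python3 -m jog '{"delta_rot":[[0,0,0],[0,0,0],[0,0,0],[0,0,0],[0,0,0]],"translation":[[-2,0,0],[-4,0,0],[-6,0,0],[-6,0,0],[-6,0,0]],"hand":[-1,-1,-1,-1,-1]}'| grep -E 'pos|force'; python3 p.py | tail -1
python3 - <<'E'
from h import *
snap('side','side4.png',(285,205,345,255),12)
E
```

```text
ee_pos: [486.5, 315.0, 174.6]
ft_force: [-0.4, 1.6, -1.9]
tcp in balance frame -147.22396611738677 -1.267853464930809
[[-0.4  1.6 -1.9]
 [-0.4  1.6 -1.9]
 [-0.4  1.6 -1.9]] [-0.01  0.07  0.  ]
ee_pos: [490.6, 319.4, 174.6]
ft_force: [-0.2, 0.0, -2.2]
tcp in balance frame -141.19506428818457 -1.3082591520898177
```

View pics/side4.png

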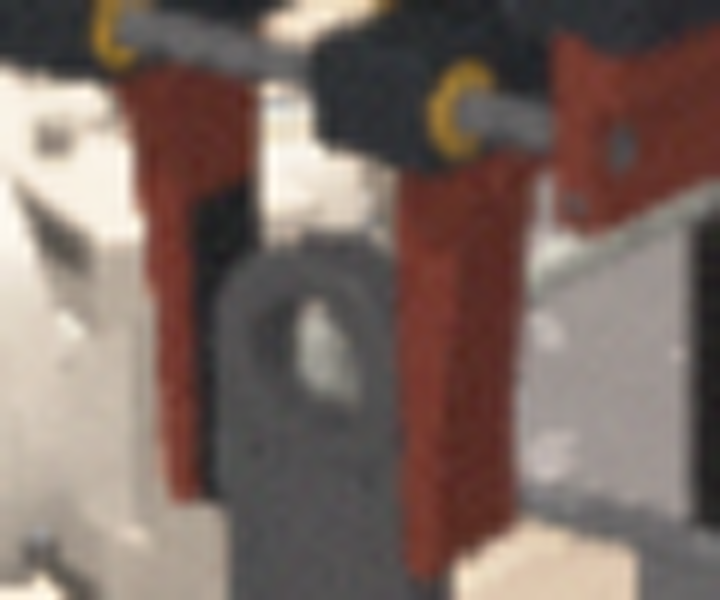

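The hook tip is now visible inside the bore at (325,360), still with no force. I'll carry on to the seat.

```bash
python3 -m jog '{"delta_rot":[[0,0,0],[0,0,0],[0,0,0],[0,0,0],[0,0,0]],"translation":[[-2,0,0],[-4,0,0],[-6,0,0],[-8,0,0],[-8,0,0]],"hand":[-1,-1,-1,-1,-1]}'| grep -E 'pos|force'; python3 p.py | tail -1
python3 -m jog '{"delta_rot":[[0,0,0],[0,0,0],[0,0,0],[0,0,0],[0,0,0]],"translation":[[-3,0,0],[-6,0,0],[-9,0,0],[-11,0,0],[-11,0,0]],"hand":[-1,-1,-1,-1,-1]}'| grep -E 'pos|force'; python3 p.py | tail -1
python3 - <<'E'
from h import *
snap('side','side5.png',(285,195,345,245),12)
E
```

```text
ee_pos: [496.3, 325.5, 174.7]
ft_force: [0.2, 0.8, -1.6]
tcp in balance frame -132.8634857304496 -1.3983459096825612
ee_pos: [503.8, 333.6, 174.7]
ft_force: [-1.3, 0.3, -1.2]
tcp in balance frame -121.87428551259973 -1.4263130957136454
```

View pics/side5.png

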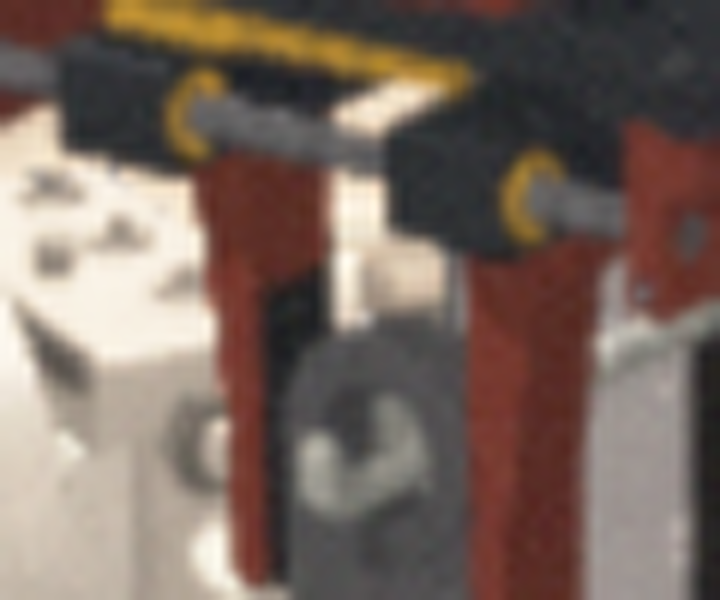

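The tip sticks out in front of the head at (315,465), with the bar running through the bore, so the bracket is between tip and collar. I'll measure the weight in air, averaging readings against noise.

```bash
cat > m.py <<'E'
from h import *
def avg(n=16):
    F=[];Z=[]
    for i in range(n):
        optics.get_image('side'); o=get_obs(); F.append(o['ft_force']); Z.append(o['ee_pos'])
    F=np.array(F);Z=np.array(Z); print('t %.2f'%o['t'],'F',F.mean(0).round(2),'sd',F.std(0).round(2),'pos',Z.mean(0).round(2),'sdz',Z[:,2].std().round(2))
if __name__=='__main__': import sys; avg(int(sys.argv[1]))
E
python3 m.py 20
python3 -m jog '{"delta_rot":[[0,0,0],[0,0,0],[0,0,0],[0,0,0],[0,0,0]],"translation":[[0,0,3],[0,0,6],[0,0,9],[0,0,11],[0,0,11]],"hand":[-1,-1,-1,-1,-1]}'| grep -E 'pos|force'
python3 -m jog '{"delta_rot":[[0,0,0],[0,0,0],[0,0,0],[0,0,0],[0,0,0]],"translation":[[0,0,2],[0,0,4],[0,0,6],[0,0,8],[0,0,8]],"hand":[-1,-1,-1,-1,-1]}'| grep -E 'pos|force'
python3 m.py 14
```

```text
t 9.25 F [ 0.09 -0.06 -1.83] sd [0.32 0.55 0.39] pos [503.49 333.3  174.67] sdz 0.03
ee_pos: [503.3, 333.2, 163.2]
ft_force: [-0.6, -0.3, -1.0]
ee_pos: [503.5, 333.3, 155.4]
ft_force: [-0.1, -0.6, -1.5]
t 10.95 F [-0.   -0.26 -1.28] sd [0.45 0.44 0.29] pos [503.5  333.32 155.7 ] sdz 0.05
```

```bash
python3 -m jog '{"delta_rot":[[0,0,0],[0,0,0],[0,0,0],[0,0,0],[0,0,0]],"translation":[[0,0,2],[0,0,4],[0,0,7],[0,0,10],[0,0,12]],"hand":[-1,-1,-1,-1,-1]}'| grep -E 'pos|force'
python3 m.py 25
```

```text
ee_pos: [503.6, 333.4, 143.4]
ft_force: [0.9, -0.2, -0.5]
t 12.70 F [ 0.5   0.46 -0.13] sd [0.47 0.58 0.64] pos [503.59 333.37 143.71] sdz 0.14
```

```bash
python3 -m jog '{"delta_rot":[[0,0,0],[0,0,0],[0,0,0],[0,0,0],[0,0,0]],"translation":[[0,0,0.7],[0,0,1.5],[0,0,1.5],[0,0,1.5],[0,0,1.5]],"hand":[-1,-1,-1,-1,-1]}'| grep -E 'pos|force'
python3 m.py 30
```

```text
ee_pos: [503.5, 333.3, 142.2]
ft_force: [0.8, 0.1, 0.2]
t 14.70 F [ 0.91  0.49 -0.02] sd [0.58 0.51 0.46] pos [503.53 333.34 142.18] sdz 0.01
```

```bash
python3 -m jog '{"delta_rot":[[0,0,0],[0,0,0],[0,0,0],[0,0,0],[0,0,0]],"translation":[[0,0,0],[0,0,0],[0,0,0],[0,0,0],[0,0,0]],"hand":[0.1,0.2,0.4,0.6,1]}'
python3 -m jog '{"delta_rot":[[0,0,0],[0,0,0],[0,0,0],[0,0,0],[0,0,0]],"translation":[[0,0,0],[0,0,0],[0,0,0],[0,0,0],[0,0,0]],"hand":[1,1,1,1,1]}'
python3 - <<'E'
from h import *
g=None;Z=[]
for i in range(10):
    im=optics.get_image('side').astype(int); Z.append(get_obs()['ft_force'][2])
    if g is not None: print(np.abs(im-g)[200:340,280:360].mean().round(2),end=' ')
    g=im
snap('side','side6.png'); 
a=cv2.imread('pics/raw_side6.png')
A=cv2.resize(a[180:330,290:370],(320*1,600),interpolation=2);B=cv2.resize(a[195:265,330:372],(360,600),interpolation=2)
cv2.imwrite('pics/f.png',np.hstack([A,B])); print(get_obs()['width'],np.mean(Z),get_obs()['t'])
E
```

```text
t: 15.2
ee_pos: [503.4, 333.3, 142.2]
orientation: [1.258, -2.878, 0.0]
ft_force: [0.6, 0.1, -0.7]
width: 73.5
t: 15.7
ee_pos: [503.5, 333.3, 142.2]
orientation: [1.258, -2.879, -0.0]
ft_force: [-0.3, 0.4, -0.3]
width: 87.9
1.79 1.72 1.72 1.7 1.69 1.69 1.72 1.72 1.71 87.45601555708767 0.12017215133875458 16.25
```

View pics/f.png

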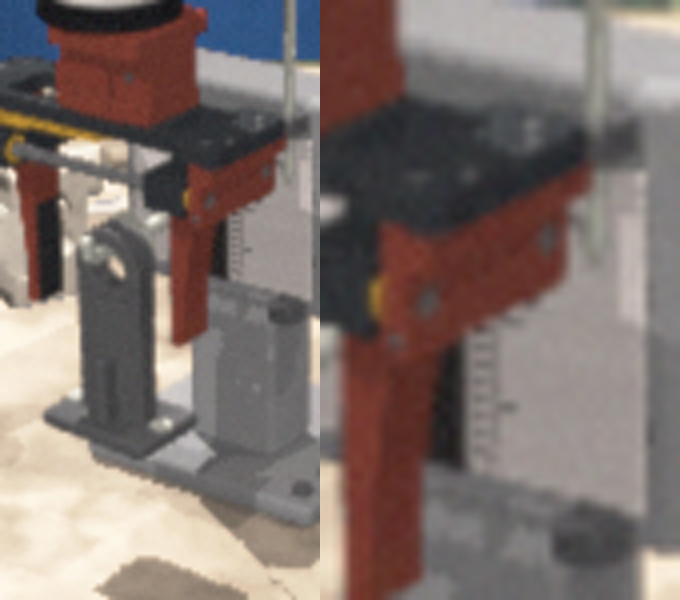

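The bracket hangs upright on the hook between tip and collar, at rest with the fingers clear: the frame differences are constant noise. Next I lift straight up and move over the marker knob.

```bash
python3 -m jog '{"delta_rot":[[0,0,0],[0,0,0],[0,0,0],[0,0,0],[0,0,0]],"translation":[[0,0,-10],[0,0,-25],[0,0,-45],[0,0,-65],[0,0,-90]],"hand":[1,1,1,1,1]}'|grep -E 'pos|force'
python3 -m jog '{"delta_rot":[[0,0,0],[0,0,0],[0,0,0],[0,0,0],[0,0,0]],"translation":[[0,0,-30],[0,0,-65],[0,0,-105],[0,0,-135],[0,0,-135]],"hand":[1,0.5,0,-0.5,-1]}'|grep -E 'pos|force'
python3 - <<'E'
from p import *
k=pose(B,(-29,-50,375)); print(k)
import d; d.delta(k,137.5)
snap('side','side7.png'); 
a=cv2.imread('pics/raw_side0.png');b=cv2.imread('pics/raw_side7.png')
# column profiles near pointer tip / marker flag
for c in range(346,362,2): print(c,'before',a[214:228,c].mean(1).astype(int),'after',b[218:240,c].mean(1).astype(int))
E
```

```text
ee_pos: [503.4, 333.3, 234.0]
ft_force: [0.2, -0.1, -0.8]
ee_pos: [505.3, 334.5, 374.1]
ft_force: [0.5, -0.2, 0.1]
knob tri [602.61 370.76 336.29] head top tri [494.48 161.14 118.71] hooktip [489.53 318.92 201.29]
bracket [490.4  158.82  -0.13  -2.  ] yaw deg -7.242123215371019
[[-0.45 -0.57]
 [ 0.86 -1.24]
 [-0.05 -0.75]
 [ 0.76 -0.12]
 [-0.82 -0.44]
 [-0.38 -0.63]
 [-1.2   0.02]]
bal [584.97 424.49   0.83 337.15  76.69   6.51 -27.26 -30.13] yaw deg 47.548591147122444
[[-0.97  0.13]
 [-0.02 -0.46]
 [-0.21 -0.8 ]
 [ 0.85 -0.7 ]
 [-0.6  -0.07]
 [-2.48 -2.61]
 [ 3.01 -2.88]
 [ 1.56  0.65]
 [ 0.72 -0.42]
 [-0.81 -0.26]
 [ 0.62 -0.15]
 [-0.61  0.16]
 [-1.21 -1.57]]
-20 [278. 216.] z205 [278. 208.]
-60 [239. 236.] z205 [239. 228.]
-108 [190. 261.] z205 [190. 253.]
-148 [146. 283.] z205 [146. 274.]
-190 [ 99. 307.] z205 [ 98. 298.]
bore [172. -91.] tcp [173. -32.] foot [176.  91.]
collar top/bot [187. 236.] [188. 287.] y+- [166. 256.] [210. 268.]
tcp in balance frame -120.1986312201665 -1.9779693395592517
[602.29 369.34 375.  ]
t 17.25 pos [505.3 334.5 374.1] F [ 0.5 -0.2  0.1] w 59.3 | tr
[... 661 characters left out ...]
60 139 168 184 182
 180 180 182 180]
354 before [183 183 185 183 182 174 177 172 130 132 169 183 186 181] after [182 175 178 181 185 182 179 184 184 185 180 155 127 145 173 181 185 183
 183 182 180 181]
356 before [179 182 183 183 178 130 129 166 176 177 178 179 186 186] after [180 129 132 165 181 182 182 179 187 187 182 178 180 179 182 183 184 187
 183 180 184 181]
358 before [159 175 183 181 180 150 112 136 152 171 178 180 182 184] after [183 154 111 135 153 176 180 180 185 183 184 183 184 184 181 185 185 185
 186 182 180 181]
360 before [103 137 165 170 170 168 138 124 133 151 171 177 177 183] after [172 166 138 125 137 154 172 174 180 186 187 182 183 185 179 181 184 184
 187 183 181 183]
```

```bash
sed -i '/^print\|^run\|^ (\|^  *(/d' fit.py; sed -n 1,20p fit.py | tail -8
cat > s.py <<'E'
from h import *
import sys
from fit import pose
B=[584.97,424.49,np.radians(47.55)]
k=[(proj('side',pose(B,(-27,-30,200-z)))[1]-proj('side',pose(B,(-27,-30,200)))[1])/z for z in(10,20)]
def cen(im,c,r0,r1):
    w=np.clip(178-im[r0:r1,c].astype(float).mean(1),0,None); return (w*np.arange(r0,r1)).sum()/w.sum()
def avg(n): return np.mean([optics.get_image('side')[:,:,::-1].astype(float) for _ in range(n)],0)
if __name__=='__main__':
    a=cv2.imread('pics/raw_side0.png').astype(float);b=avg(6); print('px/mm',k)
    for c in(352,353,354,355): 
        p,q=cen(a,c,219,225),cen(b,c,227,233); print(c,round(p,2),round(q,2),'stretch',round((q-p)/k[1],2))
    for c in(356,357,358): print('flag',c,round(cen(a,c,217,223),2))
E
python3 s.py
```

```text
b=lambda x,y:("top",175+x/3.8,175+y/3.8)
a=lambda x,y:("side",305+x/4,155+y/4)
r=lambda x,y:("side",295+(x-405)/7,295+y/7)
def pose(p,l): c,s=np.cos(p[2]),np.sin(p[2]); return np.array([p[0]+c*l[0]-s*l[1],p[1]+s*l[0]+c*l[1],l[2]])
def run(pts,p0,nm):
    def res(p): return np.concatenate([proj(o[0],pose(p,f(p)))-o[1:] for o,f in pts])
    s=least_squares(res,p0,loss='soft_l1',x_scale='jac'); print(nm,s.x,'yaw deg',np.degrees(s.x[2])); print(res(s.x).reshape(-1,2)); return s.x
k=lambda *v:(lambda p:v)
px/mm [np.float64(0.42129550649900693), np.float64(0.4199046630499737)]
352 222.23 230.17 stretch 18.93
353 222.35 230.26 stretch 18.82
354 222.39 230.23 stretch 18.68
355 221.09 230.18 stretch 21.65
flag 356 219.71
flag 357 220.0
flag 358 220.41
```

```bash
python3 -m jog '{"delta_rot":[[0,0,0],[0,0,0],[0,0,0],[0,0,0],[0,0,0]],"translation":[[-30,-15,0],[-60,-32,0],[-91,-47,0],[-91,-47,0],[-91,-47,0]],"hand":[-1,-1,-1,-1,-1]}'|grep -E 'pos|force'; python3 d.py 602.3 369.3 350 137.5
```

```text
ee_pos: [599.6, 368.0, 365.3]
ft_force: [-0.2, 0.4, 0.4]
t 18.10 pos [599.6 368.  365.3] F [-0.2  0.4  0.4] w 0.7 | trans [-2.9 -1.1 15.3] rot [ 0.001 -0.003 -0.005] q6 -1.86
```

Stretch measured in the images is about 18.8 mm, which agrees with 18.6 mm from the arm height. The knob top should therefore end at z ≈ 313.3.

```bash
python3 -m jog '{"delta_rot":[[0,0,0],[0,0,0],[0,0,0],[0,0,0],[0,0,0]],"translation":[[-3,-1,5],[-3,-1,10],[-3,-1,18],[-3,-1,20],[-3,-1,20]],"hand":[-1,-1,-1,-1,-1]}'|grep -E 'pos|force'
python3 -m jog '{"delta_rot":[[0,0,0],[0,0,0],[0,0,0],[0,0,0],[0,0,0]],"translation":[[0,0,3],[0,0,6],[0,0,9],[0,0,12],[0,0,15]],"hand":[-1,-1,-1,-1,-1]}'|grep -E 'pos|force'
python3 -m jog '{"delta_rot":[[0,0,0],[0,0,0],[0,0,0],[0,0,0],[0,0,0]],"translation":[[0,0,2],[0,0,4],[0,0,6],[0,0,8],[0,0,8]],"hand":[-1,-1,-1,-1,-1]}'|grep -E 'pos|force'
python3 m.py 6
python3 - <<'E'
from s import *
b=avg(4)
for c in(352,353,354): print('ptr',c,round(cen(b,c,227,233),2))
for c in(356,357,358): print('flag',c,b[214:240,c].mean(1).astype(int))
E
```

```text
ee_pos: [602.1, 369.5, 346.6]
ft_force: [-0.1, -0.8, 0.2]
ee_pos: [602.7, 369.8, 332.2]
ft_force: [-0.5, 0.3, 1.2]
ee_pos: [602.5, 369.7, 323.7]
ft_force: [-0.4, -0.2, -1.0]
t 19.90 F [ 0.13 -0.27  0.18] sd [0.28 0.14 0.49] pos [602.41 369.6  323.87] sdz 0.09
ptr 352 230.19
ptr 353 230.25
ptr 354 230.19
flag 356 [181 185 187 185 183 184 184 183 185 183 184 181 165 119 148 173 181 179
 183 185 185 186 185 183 184 183]
flag 357 [171 184 187 185 183 185 183 183 184 185 183 182 180 131 130 151 177 181
 184 185 185 186 184 184 183 183]
flag 358 [162 184 186 185 184 183 184 182 182 183 183 182 179 135 110 141 158 177
 183 187 185 187 186 185 184 183]
```

Run:
```python
from s import *
b=avg(8); im=b[195:250,330:375]
A=cv2.resize(im,None,fx=8,fy=10.9,interpolation=2)
t=cv2.imread('pics/raw_top0.png')[200:240,225:262].astype(float)
t=t*1.6+20
T=cv2.resize(t,None,fx=11.5,fy=14.9,interpolation=2)
h=596; o=np.hstack([A[:h],T[:h]]).clip(0,255); print(A.shape,T.shape,o.shape); cv2.imwrite('pics/g.png',o)
for l in[(-20,0,200),(-25,-20,200),(-25,-30,200),(-29,-30,208),(-29,-38,208),(-29,-50,208),(-20,-50,245),(-20,-20,245)]:
    u,v=proj('top',pose(B,l)); print(l,'raw',(round(u,1),round(v,1)),'crop',round(A.shape[1]+(u-225+.5)*11.5),round((v-200+.5)*14.9))
```

```text
(600, 360, 3) (596, 426, 3) (596, 786, 3)
(-20, 0, 200) raw (np.float64(231.1), np.float64(230.4)) crop 436 460
(-25, -20, 200) raw (np.float64(240.4), np.float64(224.4)) crop 543 370
(-25, -30, 200) raw (np.float64(244.1), np.float64(220.5)) crop 585 313
(-29, -30, 208) raw (np.float64(245.1), np.float64(220.9)) crop 597 320
(-29, -38, 208) raw (np.float64(248.0), np.float64(217.8)) crop 631 273
(-29, -50, 208) raw (np.float64(252.4), np.float64(213.2)) crop 681 204
(-20, -50, 245) raw (np.float64(246.3), np.float64(205.0)) crop 611 83
(-20, -20, 245) raw (np.float64(234.8), np.float64(217.1)) crop 478 263[ WARN:0@14.835] global loadsave.cpp:1063 imwrite_ Unsupported depth image for selected encoder is fallbacked to CV_8U.
```

View pics/g.png

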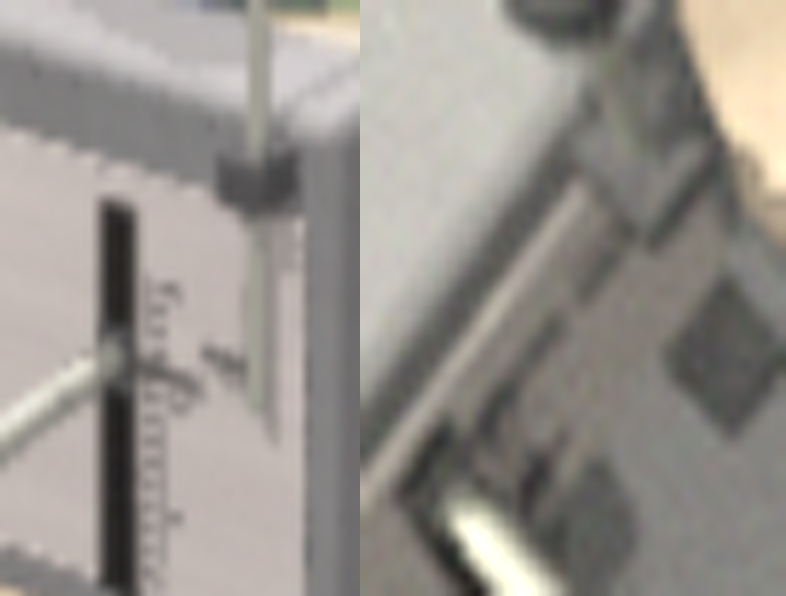

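In the last allowed view, the side crop shows the pointer tip at (198,385) and the flag tip at (207,352), still above it. The top crop shows both on one line at different heights, so the flag sits about 2 mm in front of the pointer. That explains most of the difference between image and arm readings, so I'll push down to knob z ≈ 313.5.

```bash
python3 -m jog '{"delta_rot":[[0,0,0],[0,0,0],[0,0,0],[0,0,0],[0,0,0]],"translation":[[0,0,2],[0,0,4],[0,0,6],[0,0,7.5],[0,0,7.5]],"hand":[-1,-1,-1,-1,-1]}'|grep -E 'pos|force'
python3 m.py 4
python3 - <<'E'
from s import *
b=avg(8); np.save('b1.npy',b)
for c in(348,350,352,353,354,355): print('ptr',c,round(cen(b,c,227,234),2))
for c in(355,356,357,358,359,360): print('flag',c,b[225:240,c].mean(1).astype(int))
E
```

```text
ee_pos: [602.6, 369.7, 316.3]
ft_force: [-0.5, 0.2, 0.4]
t 21.20 F [ 0.57  0.35 -0.14] sd [0.17 0.58 0.6 ] pos [602.44 369.66 316.37] sdz 0.02
ptr 348 229.58
ptr 350 229.22
ptr 352 230.26
ptr 353 230.24
ptr 354 230.21
ptr 355 230.19
flag 355 [184 189 189 183 163 114 141 177 184 186 187 185 184 184 183]
flag 356 [183 188 188 186 177 123 139 173 183 186 187 186 184 184 183]
flag 357 [183 186 188 186 179 129 112 147 174 184 186 186 184 184 183]
flag 358 [183 185 188 186 179 135 113 145 158 179 187 187 184 183 182]
flag 359 [180 181 184 183 180 158 118 153 161 177 186 186 184 184 183]
flag 360 [165 165 168 168 167 160 124 132 157 168 178 183 184 183 183]
```

```bash
python3 -m jog '{"delta_rot":[[0,0,0],[0,0,0],[0,0,0],[0,0,0],[0,0,0]],"translation":[[0,0,1],[0,0,2],[0,0,2.8],[0,0,2.8],[0,0,2.8]],"hand":[-1,-1,-1,-1,-1]}'|grep -E 'pos|force'
python3 m.py 4
python3 - <<'E'
from s import *
b=avg(8); a=cv2.imread('pics/raw_side0.png').astype(float)
for c in(352,353,354): print('ptr',c,round(cen(b,c,227,234),2))
for c in(356,357,358): q=cen(b,c,228,234);p=cen(a,c,217,223);print('flag',c,round(q,2),'travel mm',round((q-p)/.42,2),b[225:240,c].mean(1).astype(int))
E
```

```text
ee_pos: [602.6, 369.8, 313.9]
ft_force: [0.2, 1.1, 1.7]
t 22.30 F [0.1  0.05 0.85] sd [0.22 0.53 0.4 ] pos [602.65 369.76 313.86] sdz 0.02
ptr 352 230.25
ptr 353 230.23
ptr 354 230.25
flag 356 231.46 travel mm 27.98 [184 188 188 186 183 179 125 146 173 185 186 185 183 183 184]
flag 357 231.87 travel mm 28.25 [183 186 188 186 185 183 132 118 150 177 187 185 184 184 184]
flag 358 232.01 travel mm 27.63 [183 185 187 187 184 183 146 113 145 174 185 185 185 184 184]
```

The arm height gives m ≈ 18.1 mm against s ≈ 18.7 mm, and the image shows the tips level within about 1 mm after the depth correction. I'll retreat and check again.

```bash
python3 -m jog '{"delta_rot":[[0,0,0],[0,0,0],[0,0,0],[0,0,0],[0,0,0]],"translation":[[0,0,-5],[0,0,-20],[0,0,-50],[0,0,-60],[0,0,-60]],"hand":[-1,-1,-1,-1,-1]}'|grep -E 'pos|force'
python3 - <<'E'
from s import *
b=avg(10); np.set_printoptions(precision=2)
for c in(352,353,354): print('ptr',c,round(cen(b,c,227,234),2))
for c in(356,357,358): print('flag',c,round(cen(b,c,228,235),2))
# independent: use same-image model of horizontal slope
print('slope', [ (lambda p,q:(q[1]-p[1])/(q[0]-p[0]))(proj('side',pose(B,(-27,-25,181))),proj('side',pose(B,(-27,-40,181))))])
# depth of pointer/flag in top0: offsets
a=cv2.imread('pics/raw_top0.png').astype(float)
for r in range(213,236): print(r,a[r,232:252].mean(1).astype(int))
E
```

```text
ee_pos: [603.4, 370.2, 376.8]
ft_force: [1.3, -0.2, 0.0]
ptr 352 230.27
ptr 353 230.24
ptr 354 230.26
flag 356 231.43
flag 357 231.88
flag 358 232.07
slope [np.float64(0.26044406673395704)]
213 [109 108 103  97  87  76  59  47  43  51  69  87  76  58  53  56  61  63
  67  57]
214 [108 103  95  88  79  57  46  46  47  71  89  82  68  67  58  48  55  61
  59  43]
215 [103  97  92  78  62  46  46  49  67  89  81  70  66  63  52  43  39  51
  44  37]
216 [98 89 81 64 47 45 46 68 88 84 69 67 61 55 52 48 51 54 42 52]
217 [91 79 66 52 46 46 66 88 85 71 65 61 55 49 41 50 63 66 63 63]
218 [81 67 50 44 44 63 88 85 74 66 64 58 53 44 49 61 65 65 66 67]
219 [68 48 43 46 66 92 88 74 66 65 67 59 46 50 63 67 64 67 66 63]
220 [52 44 47 63 92 92 72 66 66 63 61 60 55 62 67 65 69 66 67 68]
221 [46 42 56 86 97 73 67 67 63 49 51 63 67 67 68 65 66 64 65 66]
222 [44 55 80 90 75 65 66 62 51 42 52 63 66 65 66 66 66 66 65 64]
223 [54 80 93 74 65 70 64 51 42 53 62 68 66 67 65 65 66 64 66 52]
224 [80 91 74 65 66 65 53 48 52 63 65 65 64 65 66 64 64 66 68 55]
225 [87 75 66 66 60 49 43 52 63 66 65 62 69 65 68 65 69 66 69 63]
226 [79 70 69 62 44 32 41 60 62 64 66 67 68 63 67 67 68 70 70 69]
227 [62 66 64 50 30 40 48 60 60 62 65 66 66 69 68 66 68 69 69 70]
228 [37 54 56 35 31 49 51 60 64 66 59 63 67 65 66 69 69 68 70 68]
229 [24 39 40 37 36 48 52 56 62 59 48 60 67 64 65 69 69 69 69 71]
230 [33 34 38 48 47 48 54 45 40 43 54 66 61 58 60 69 69 68 71 71]
231 [37 38 40 52 56 53 49 40 24 37 60 64 51 41 46 64 69 69 69 70]
232 [45 55 52 36 46 50 45 23 26 40 56 53 46 44 43 54 68 71 71 68]
233 [62 74 73 64 50 40 40 25 36 48 47 44 43 43 46 50 58 68 71 70]
234 [ 69 107 113 111  88  62  47  31  45  46  40  43  45  43  43  43  50  66
  71  69]
235 [ 53 117 149 144 124  96  67  45  39  36  31  43  45  44  46  44  49  62
  69  71]
```

Both estimates agree that the marker is about 0.55 mm too high: arm 18.14 against 18.7 mm, and the image with depth correction 0.57 mm. I'll give it one last small push.

```bash
python3 -m jog '{"delta_rot":[[0,0,0],[0,0,0],[0,0,0],[0,0,0],[0,0,0]],"translation":[[0,0,20],[0,0,40],[0,0,52],[0,0,56],[0,0,56]],"hand":[-1,-1,-1,-1,-1]}'|grep -E 'pos|force'
python3 m.py 3
python3 -m jog '{"delta_rot":[[0,0,0],[0,0,0],[0,0,0],[0,0,0],[0,0,0]],"translation":[[0,0,1.5],[0,0,3],[0,0,3.8],[0,0,4.3],[0,0,4.5]],"hand":[-1,-1,-1,-1,-1]}'|grep -E 'pos|force'
python3 m.py 6
```

```text
ee_pos: [602.5, 369.7, 317.5]
ft_force: [-0.6, 1.7, 0.4]
t 24.35 F [ 0.36 -0.09  0.03] sd [0.49 0.4  0.31] pos [602.97 369.95 318.7 ] sdz 0.3
ee_pos: [602.6, 369.7, 313.6]
ft_force: [-0.1, 0.1, 1.2]
t 25.15 F [-0.54 -0.37  2.02] sd [0.29 0.45 0.43] pos [602.61 369.73 313.55] sdz 0.03
```

```bash
python3 -m jog '{"delta_rot":[[0,0,0],[0,0,0],[0,0,0]],"translation":[[0,0,0.2],[0,0,0.3],[0,0,0.3]],"hand":[-1,-1,-1]}'|grep -E 'pos|force'
python3 m.py 4
python3 -m jog '{"delta_rot":[[0,0,0],[0,0,0],[0,0,0],[0,0,0],[0,0,0]],"translation":[[0,0,-5],[0,0,-20],[0,0,-50],[0,0,-60],[0,0,-60]],"hand":[-1,-1,-1,-1,-1]}'|grep -E 'pos|force'
python3 - <<'E'
from s import *
b=avg(10); c2=avg(6)
for c in(352,353,354): print('ptr',c,round(cen(b,c,227,234),2),round(cen(c2,c,227,234),2))
for c in(356,357,358): print('flag',c,round(cen(b,c,228,235),2))
print('motion',np.abs(b-c2)[200:330,290:370].max().round(1), get_obs()['t'])
E
```

```text
ee_pos: [602.6, 369.7, 313.0]
ft_force: [-0.7, -1.0, 1.3]
t 25.65 F [-0.51 -0.05  1.66] sd [0.26 0.49 0.78] pos [602.6  369.73 313.05] sdz 0.01
ee_pos: [603.5, 370.3, 376.0]
ft_force: [-0.1, 0.0, -0.2]
ptr 352 230.24 230.28
ptr 353 230.24 230.24
ptr 354 230.29 230.28
flag 356 231.71
flag 357 232.13
flag 358 232.46
motion 9.0 26.95
```

```bash
python3 -c "
from workcell import ctrl
print(ctrl.close_job())"
```

```text
the job is handed in; nothing more can be done
None
```

I hung the bracket by its bore on the hook, let it come to rest, slid the marker down to the pointer, and handed the job in at about t = 27 s. I lowered the bracket onto the spring until the averaged wrist force was about 0 N, then let go. The gripper finished about 60 mm above the knob, touching nothing.

**Last checks**
- **Rest:** the pointer and bracket were still between averaged frames after the release and before hand-in.
- **Stretch:** it came out at about 18.7 mm (18.6 from arm height at contact and release, 18.8 from the images), far from the 70 mm stop.
- **Marker:** it stands at about 18.9 mm by the knob height under the finger. That is about 0.25 mm from the pointer.

**What disagreed or was not checked**
- **Raw image offset:** read straight off the side image, the marker tip looks about 2 mm low. I put this down to the flag standing about 3 mm in front of the pointer, estimated from the top view. With that correction the tips agree to about 0.1 mm, but the correction rests on low-resolution images.
- **Side force:** about 1 N of unexplained sideways force showed just before the release. No swing was visible afterwards.
- **Pointer speed:** I never measured it. I lowered the bracket at no more than about 0.04 m/s while it was on the hook.
- **Other parts:** I did not photograph them again at the end.

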